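Clear the pile beside the futon

TASK

Somebody has piled things crosswise on the shelf beside the futon: take the pile apart from the top down, putting each thing away before you lift the next. The wooden fidget cube goes in the glass bowl, the short light-grey remote in the short bamboo tray, the long dark-grey remote in the long bamboo tray, and the blue glasses case in the brown valet tray, the remotes and case lying flat on the tray floor, right way up and inside the rim. Set each thing down rather than drop it, and leave the flashlight and the candle where they are.

Things in the scene. Friction and masses are not known exactly. Their poses are not given: they have to be found in the camera images.
- fidget_cube: Fidget cube of light wood, 34 mm each way, with small dark and brass details on its faces; 40 g, on top of the pile at the start. Origin at the centre of the cube, axes square to its faces, z up.
- short_remote: Short remote control, light grey plastic with dark keys, 118 mm long (its x), 40 mm wide (its y), 18 mm thick; about 85 g. Second from the top: lies flat under the cube, crosswise on the long remote. Origin at the centre of its underside, z up through the keys.
- long_remote: Long remote control, dark grey plastic with pale keys, 172 mm long (its x), 46 mm wide (its y), 20 mm thick; about 140 g. Third from the top: lies flat, crosswise on the glasses case and under the short remote. Origin at the centre of its underside, z up through the keys.
- glasses_case: Closed hard glasses case, blue with brass hinge and catch, rigid box 162 mm long (its x), 62 mm wide (its y), 36 mm high, edges rounded; about 130 g. Bottom of the pile, on the shelf top (z = 0), so the pile is 108 mm high. Origin at the centre of its underside, z up.
- glass_bowl: Round bowl of pale blue-green glass, 650 g, loose on the shelf: 55 mm high, 154 mm across the rim, 4 mm walls, flaring; inside floor 5 mm above its underside, flat and about 80 mm across; 25 mm above that floor the inside is about 135 mm across. Origin at the centre of its underside, z up.
- short_tray: Short bamboo tray with dark felt floor, fixed: inside 142 mm (its x) by 64 mm (its y), 5 mm walls, rim 12 mm above the shelf, inside floor 4 mm above the shelf. Halfway along each long side the wall is cut away over 80 mm down to the floor, for the fingers. Origin at the centre of its underside.
- long_tray: Long bamboo tray with dark felt floor, fixed: inside 196 mm (its x) by 70 mm (its y), 5 mm walls, rim 12 mm above the shelf, inside floor 4 mm above the shelf. Halfway along each long side the wall is cut away over 90 mm down to the floor, for the fingers. Origin at the centre of its underside.
- valet_tray: Brown leather valet tray with beige floor, stiff and fixed: inside 186 mm (its x) by 86 mm (its y), 5 mm walls, rim 12 mm above the shelf, inside floor 4 mm above the shelf. Halfway along each long side the wall is cut away over 90 mm down to the floor, for the fingers. Origin at the centre of its underside.
- flashlight: Aluminium flashlight lying on the shelf, 120 mm long (its x), 33 mm across the six-sided head at its +x end, 23 mm across the barrel; a bystander, to be left alone. Origin under the middle, at the shelf.
- candle: Candle in a dusky pink jar with a pale paper band, 70 mm across and 72 mm high plus 9 mm of wick; a bystander, to be left alone. Origin at the centre of its underside. A blue mug (88 mm high) and a small potted succulent (about 110 mm high) also stand loose on the shelf, unlisted.
Things that resemble listed ones, but are neither listed nor needed, are in the scene too. Leave any green look-alike of the long_remote alone.

How it is judged:
By the outcome, as a careful person would: the job done as asked, in the order asked, and still so for the second after the job is handed in, with the robot touching nothing.
It also fails if it takes over 120 s, if anything falls off the work surface, if the arm or the gripper's body presses on something with over 40 N, if the wrist force passes 120 N, or if a joint passes its speed limit or range.

ROBOT

A 7-joint arm with a two-finger parallel gripper is mounted at the origin on the work surface. World frame = base frame: x ahead of the robot, y to its left, z up, the work surface at z = 0. Lengths are in m, angles in rad, forces in N, time in s.
With the tool pointing down it reaches from about 0.425 to 0.925 m from the base axis. Payload 6.8 kg.
Tool frame: the origin (TCP) lies on the mounting face of the last link; the fingertips stand 173 mm ahead of it and the grasp point (between the pads) lies 155 mm ahead of it; z points along the fingers, y is the direction in which the jaws open and shut (so a half turn about z gives the same grasp; the last joint's range is limited). The gripper opens to 85 mm and grips with 20 to 120 N. Pads are 22 mm wide; open, the fingers measure 114 mm over their backs; the gripper's body (76 mm by 85 mm) begins 54 mm behind the grasp point. The pads swing forward as they close: fully open they stand 13 mm farther back than shut.
Start: joints at [1.17, 0.477, 0.022, 1.555, -0.011, 1.109, -0.083], TCP at [0.195, -0.646, 0.405] pointing down, gripper open.
Joint ranges: [-2.96, 2.96], [-0.34, 2.1], [-1.41, 1.46], [0.24, 2.44], [-1.37, 4.51], [0.17, 1.92], [-2.96, 2.96]. Speed limits (rad/s): [2.39, 2.39, 3.14, 3.14, 3.14, 3.14, 3.14].

INTERFACE

Orientations are given as a unit quaternion [w, x, y, z].
In Python, from station import sensors, read_camera, bot gives the robot as it stands. The module is installed in compiled form; this text tells all that it offers.
- The arm moves only by the tool play_rows, never from a script. Its argument "commands" is a list of rows, each a list of 4 numbers: the shift along the tool's x, y, z in m, then the turn about the tool's z in degrees. A call has 1 to 20 rows; each row shifts and turns the commanded pose from where the row before left it, along the tool's axes as they then stand; what a row does not reach is not made up. A row lasts 1/10 s, in which the tool goes at most 50 mm and 8.59 degrees, less where a joint would pass 70% of its speed; a pose out of reach is approached as far as the arm can. A call with a gripper value outside its range is refused whole. "claw" is the finger opening in m, from 0 to 0.0854, set as the call begins (left out, the last holds). The fingers move at their own pace and stop on an object; "force" is the grip in N (left out, the last holds). Time passes only in rows, so rows that do not move let the fingers close. It gives the time, the measured TCP pose, the force and the opening at its end, in the units of the state.
- sensors.get_obs(): the state, without advancing time (a new reading comes with each control period).
- read_camera(name): name is "scene" or "side" or "wrist"; returns a dict with "frame" (480x640x3 uint8, blue, green, red), "depth" (480x640 float32, m along the optical axis (not along the pixel's ray), 0 where there is no reading), "fx", "fy", "cx", "cy" (pixels), "rvec" (rotation vector, rad) and "tvec" (3), from world to camera coordinates, as OpenCV has them; the wrist camera has in their place "T_tool_cam" (4x4, takes a point from camera to tool coordinates, whose origin is the TCP and whose axes are the flange's). Camera axes: x right, y down, z forward; pixel columns grow to the right and rows downward; lengths in m; the calibration is good to about 2 mm. A picture is of the moment at which its call begins: read the wrist's pose just before it.
- bot.hand_in(): hands the job in, once; it reports no verdict.
The state is a dict: "t": time; "q": joint angles; "joint_vel": joint speeds; "joint_torque": joint torques, N m; "eef_pos": TCP position; "tool_rot": TCP orientation; "contact_force": force on the tool from outside, world axes, zero at the start; "torque": the same for the moment, N m; "gripper_width": opening from 0.0 (shut) to 1.0 (fully open).
Only numpy, scipy, OpenCV 4.12 (cv2) and the standard library are available. Lean on these libraries where they do the work, as an engineer would, in place of code of your own. Each camera call takes 0.05 s, during which the arm holds its last target.

## Working session

There is one attempt and no reset: what is moved stays moved. The work goes in short steps, Python scripts to look and compute and a tool call to move; the robot and the scene stay as the last step left them, time stands still between calls to the robot, and variables do not carry over. Pictures are saved under pics/ and viewed, and the job is handed in when it is done.

Besides the shell and the picture viewer there is one more tool, called after "Call:" as name([rows], argument=value, ...), one row to a line, values as JSON. play_rows: Moves the arm, as the interface text tells. Its arguments: {"type":"object","properties":{"commands":{"type":"array"},"claw":{"type":"number"},"force":{"type":"number"}},"required":["commands"]}

```bash
mkdir -p pics; ls; cat > h.py <<'E'
import numpy as np, cv2
from scipy.spatial.transform import Rotation as R
from station import sensors, read_camera, bot
def cam(name):
    o=sensors.get_obs(); c=read_camera(name)
    K=np.array([[c['fx'],0,c['cx']],[0,c['fy'],c['cy']],[0,0,1]])
    if 'rvec' in c and c.get('rvec') is not None:
        Rc=cv2.Rodrigues(np.array(c['rvec'],float))[0]; t=np.array(c['tvec'],float).ravel()
        Rw=Rc.T; p=-Rc.T@t
    else:
        w,x,y,z=o['tool_rot']; Rt=R.from_quat([x,y,z,w]).as_matrix(); T=np.array(c['T_tool_cam'])
        Rw=Rt@T[:3,:3]; p=Rt@T[:3,3]+np.array(o['eef_pos'])
    return dict(K=K,Rw=Rw,p=p,img=c['frame'],depth=c['depth'])
def ray(C,uv,z):
    uv=np.atleast_2d(np.array(uv,float)); d=np.c_[uv,np.ones(len(uv))]@np.linalg.inv(C['K']).T@C['Rw'].T
    s=(z-C['p'][2])/d[:,2]; return C['p']+d*s[:,None]
def cloud(C):
    h,w=C['depth'].shape; u,v=np.meshgrid(np.arange(w),np.arange(h))
    d=np.stack([u,v,np.ones_like(u)],-1)@np.linalg.inv(C['K']).T*C['depth'][...,None]
    return d@C['Rw'].T+C['p']
def proj(C,P):
    q=(np.atleast_2d(P)-C['p'])@C['Rw']@C['K'].T; return q[:,:2]/q[:,2:]
E
python3 - <<'E'
from h import *
print(sensors.get_obs())
for n in ['scene','side','wrist']:
    C=cam(n); cv2.imwrite(f'pics/{n}0.png',C['img']); print(n,C['p'],C['Rw'].round(2).tolist(),C['K'][0,0])
E
```

```text
pics
{'t': 0.0, 'q': array([ 1.16988905,  0.47776941,  0.02237773,  1.55644643, -0.01148785,
        1.10930809, -0.08309355]), 'joint_vel': array([ 1.20218255e-03, -9.50116297e-04, -3.99930748e-04,  1.76687336e-04,
        6.44919461e-05,  1.25786031e-03,  2.98425026e-04]), 'joint_torque': array([-3.65536926e-04, -5.96435988e+01,  1.60784148e+00, -2.81193280e+01,
        1.24160311e-02,  9.46812186e-03,  1.04761077e-05]), 'eef_pos': array([ 0.19473902, -0.64600769,  0.40374888]), 'tool_rot': array([-8.76333322e-04,  9.89301732e-01,  1.45881018e-01, -2.10760536e-04]), 'contact_force': array([-0.14302583,  0.18162679, -0.3390278 ]), 'torque': array([ 0.03225594, -0.0008633 ,  0.04493702]), 'gripper_width': 1.0007704210724642}
scene [ 0.84394456 -0.56075145  0.79694817] [[0.82, 0.42, -0.39], [0.57, -0.58, 0.58], [0.02, -0.7, -0.71]] 513.2996985288617
side [ 0.33513004 -0.71586042  0.9395189 ] [[0.99, -0.11, 0.11], [-0.15, -0.75, 0.64], [0.01, -0.65, -0.76]] 573.6880943961236
wrist [ 0.27129818 -0.62343796  0.37243741] [[0.29, -0.91, -0.3], [-0.96, -0.28, -0.09], [-0.0, 0.31, -0.95]] 416.1033673138348
```

View pics/scene0.png

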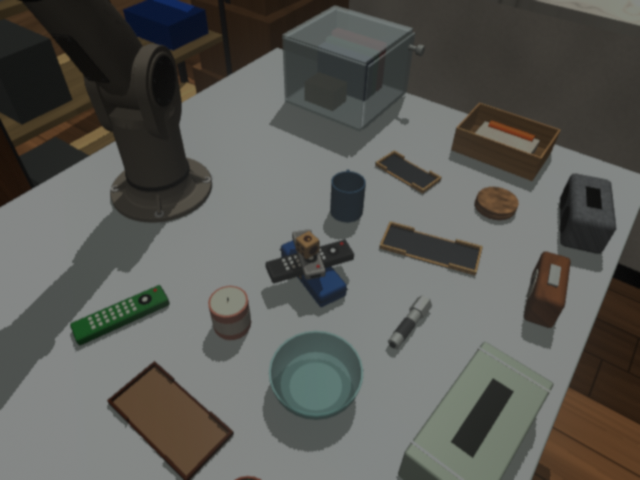

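View pics/side0.png

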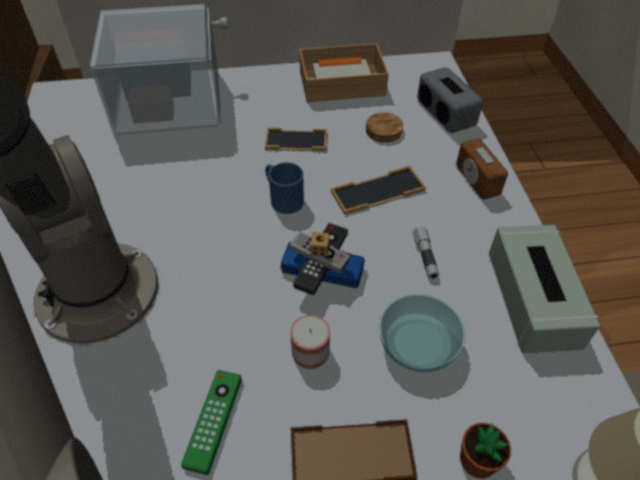

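View pics/wrist0.png

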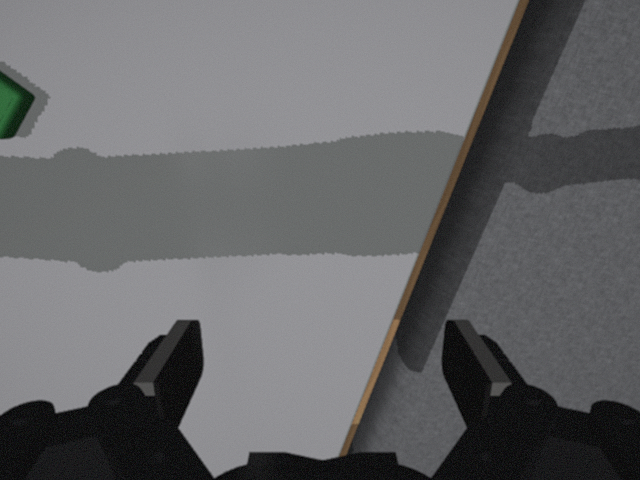

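The scene view shows the pile at about (310,260), the bowl at (317,375), and the short tray at (408,170). The long tray is at (430,247), the valet at (170,418), the candle at (230,310), and the green look-alike remote at (120,313). Side view: pile (322,258), bowl (422,332), short tray (296,139), long tray (378,189), valet (352,450, cut off).

Only one dark-grey remote lies in the pile, and the green one is left alone. Next I measure.

```bash
cat > a.py <<'E'
from h import *
S=cam('scene'); D=cam('side')
for n,C in (('scene',S),('side',D)):
    P=cloud(C); ok=C['depth']>0
    m=ok&(abs(P[...,2])<.004); print(n,ok.mean(), np.median(P[m][:,2]))
pts={'scene':dict(bowl=(317,375),short=(408,170),long=(430,247),valet=(170,418),mug=(347,195),candle=(230,310),pile=(308,240),fl=(410,322)),
'side':dict(bowl=(422,332),short=(296,139),long=(378,189),valet=(352,450),mug=(287,190),candle=(311,340),pile=(320,240),fl=(427,252),plant=(488,445))}
for n,C in (('scene',S),('side',D)):
    P=cloud(C)
    for k,(u,v) in pts[n].items(): print(n,k,P[v,u].round(3))
def crop(C,u0,v0,u1,v1,f,name):
    cv2.imwrite(name,cv2.resize(C['img'][v0:v1,u0:u1],None,fx=f,fy=f,interpolation=cv2.INTER_CUBIC))
crop(S,250,220,370,310,6,'pics/ps.png'); crop(D,260,200,390,300,6,'pics/pd.png')
E
python3 a.py
```

```text
scene 0.9961263020833333 0.001566565497448491
side 0.996240234375 0.0007056845371144482
scene bowl [ 0.59  -0.191  0.009]
scene short [0.442 0.409 0.005]
scene long [0.608 0.199 0.006]
scene valet [ 0.442 -0.389  0.006]
scene mug [0.417 0.161 0.082]
scene candle [ 0.414 -0.206  0.072]
scene pile [ 0.445 -0.018  0.109]
scene fl [ 0.671 -0.014  0.028]
side bowl [ 0.613 -0.187  0.007]
side short [0.445 0.4   0.007]
side long [0.613 0.202 0.003]
side valet [ 0.443 -0.385  0.005]
side mug [0.398 0.151 0.079]
side candle [ 0.399 -0.213  0.073]
side pile [ 0.444 -0.019  0.106]
side fl [ 0.666 -0.017  0.029]
side plant [ 0.639 -0.433  0.078]
```

View pics/ps.png

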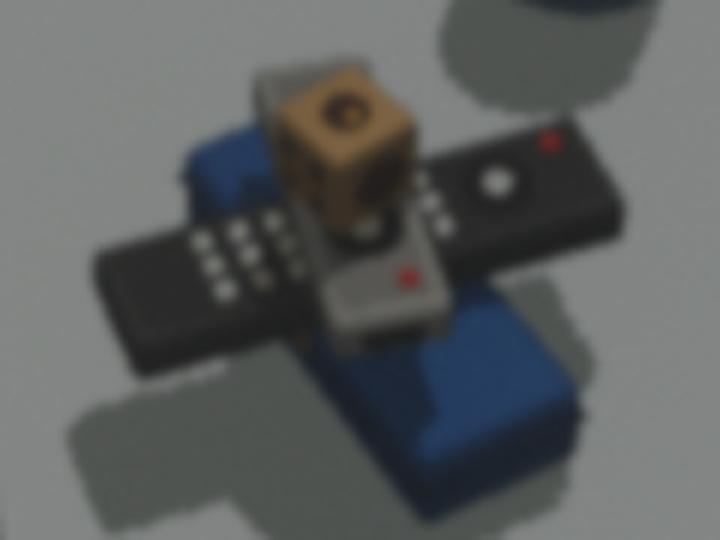

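View pics/pd.png

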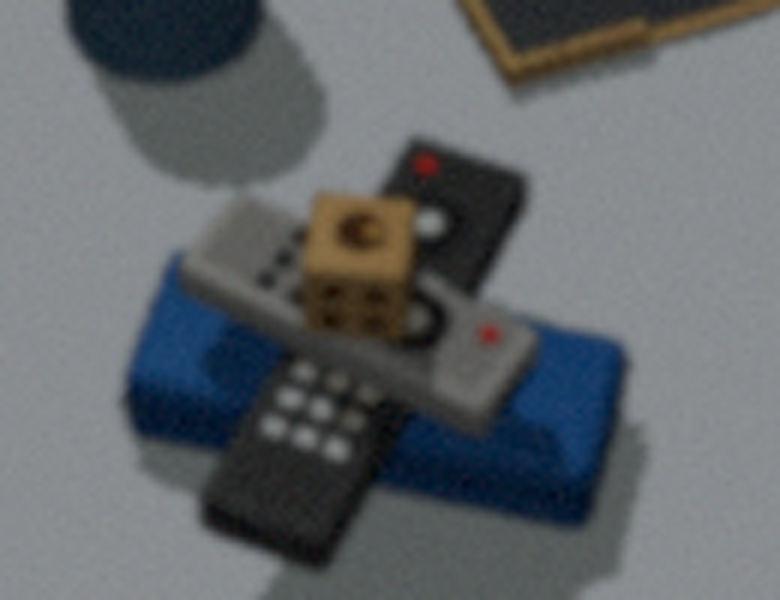

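```bash
cat > b.py <<'E'
from h import *
def rect(C,hs,z,box,tol=.006,name=None):
    P=cloud(C); hsv=cv2.cvtColor(C['img'],cv2.COLOR_BGR2HSV)
    m=(C['depth']>0)&(abs(P[...,2]-z)<tol)&(P[...,0]>box[0])&(P[...,0]<box[1])&(P[...,1]>box[2])&(P[...,1]<box[3])
    if hs is not None: m&=cv2.inRange(hsv,np.array(hs[0]),np.array(hs[1]))>0
    m=cv2.morphologyEx(m.astype(np.uint8),cv2.MORPH_OPEN,np.ones((2,2)))
    v,u=np.nonzero(m); W=ray(C,np.c_[u,v],z)[:,:2]
    (cx,cy),(w,h),a=cv2.minAreaRect((W*1000).astype(np.float32))
    if w<h: w,h,a=h,w,a+90
    return len(u),(round(cx/1000,4),round(cy/1000,4)),(round(w,1),round(h,1)),round((a+90)%180-90,1)
if __name__=='__main__':
    pile=(.33,.56,-.13,.1)
    for n in ('scene','side'):
        C=cam(n)
        print(n)
        print('cube',rect(C,None,.108,pile,.008))
        print('short',rect(C,None,.074,pile,.005))
        print('long',rect(C,None,.056,pile,.005))
        print('case',rect(C,((100,90,30),(130,255,255)),.036,pile,.006))
        br=((5,80,40),(25,255,255))
        print('stray',rect(C,br,.012,(.33,.56,.3,.5),.009))
        print('ltray',rect(C,br,.012,(.46,.76,.1,.3),.009))
        print('valet',rect(C,((0,60,20),(30,255,255)),.012,(.3,.58,-.52,-.25),.009))
E
python3 b.py
```

```text
scene
cube (298, (0.4464, -0.0203), (40.6, 38.1), -17.7)
short (516, (0.4454, -0.0169), (121.8, 40.4), -40.2)
long (1184, (0.4495, -0.016), (172.1, 49.6), 57.8)
case (803, (0.4542, -0.0143), (161.1, 61.4), -23.2)
stray (259, (0.4491, 0.3947), (151.7, 79.2), -9.9)
ltray (517, (0.6137, 0.1929), (202.6, 85.8), 14.0)
valet (6806, (0.4433, -0.3895), (195.8, 94.9), -4.2)
side
cube (280, (0.4445, -0.0255), (39.6, 34.1), 80.9)
short (720, (0.4439, -0.0221), (117.9, 43.4), -40.0)
long (1056, (0.4489, -0.0209), (172.9, 46.3), 57.4)
case (847, (0.4517, -0.018), (160.3, 63.5), -23.3)
stray (287, (0.4469, 0.3906), (149.9, 80.5), -10.3)
ltray (546, (0.6123, 0.1891), (206.3, 85.0), 14.0)
valet (5404, (0.4425, -0.3914), (194.1, 94.5), -4.9)
```

Call:
play_rows([
  [0.0363, -0.0222, 0, 0],
  [0.0363, -0.0222, 0, 0],
  [0.0363, -0.0222, 0, 0],
  [0.0363, -0.0222, 0, 0],
  [0.0363, -0.0222, 0, 0],
  [0.0363, -0.0222, 0, 0],
  [0.0363, -0.0222, 0, 0],
  [0.0363, -0.0222, 0, 0],
  [0.0363, -0.0222, 0, 0],
  [0.0118, -0.0408, 0, 0],
  [0.0118, -0.0408, 0, 0],
  [0.0118, -0.0408, 0, 0],
  [0.0118, -0.0408, 0, 0],
  [0.0118, -0.0408, 0, 0],
  [0.0118, -0.0408, 0, 0],
  [0.0118, -0.0408, 0, 0],
  [0.0118, -0.0408, 0, 0],
  [0, 0, 0, 0],
  [0, 0, 0, 0],
  [0, 0, 0, 0],
])

```text
t: 2.35
eef_pos: [0.4461, -0.0221, 0.4047]
tool_rot: [0.0, 0.989, 0.145, -0.0]
contact_force: [-0.4, -0.2, -0.2]
gripper_width: 1.001
```

```bash
python3 - <<'E'
from b import *
o=sensors.get_obs();print(o['eef_pos'],o['tool_rot'],o['q'])
C=cam('wrist'); cv2.imwrite('pics/w1.png',C['img'])
pile=(.33,.56,-.13,.1)
print('cube',rect(C,None,.108,pile,.006))
print('short',rect(C,None,.074,pile,.005))
print('long',rect(C,None,.056,pile,.005))
print('case',rect(C,((100,90,30),(130,255,255)),.036,pile,.006))
E
```

```text
[ 0.44614637 -0.02206467  0.40469931] [ 2.61134418e-04  9.89418944e-01  1.45086465e-01 -5.38449578e-05] [ 0.24480017  0.119869   -0.359297    2.05538405  0.05146964  0.97463368
 -1.42064838]
cube (2442, (0.4431, -0.0184), (34.3, 34.0), -15.3)
short (5560, (0.4427, -0.0163), (116.6, 39.7), -40.0)
long (8830, (0.4469, -0.0156), (169.9, 45.5), 57.5)
case (4962, (0.4506, -0.0119), (157.8, 59.9), -23.0)
```

View pics/w1.png

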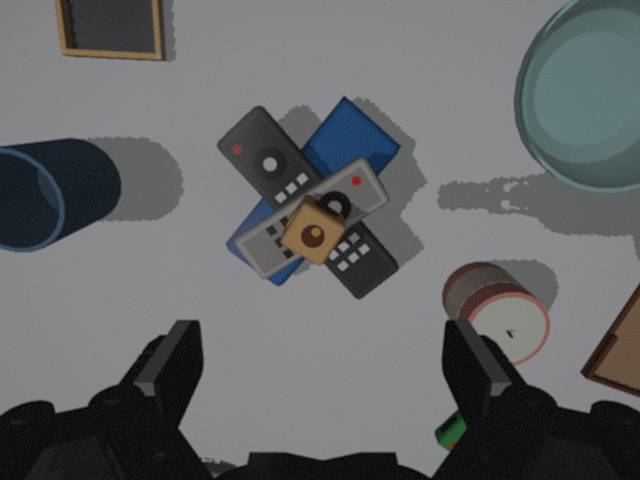

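```bash
cat >> h.py <<'E'
def plan(x,y,z,yaw=None):
    "shift in tool axes as it stands, and turn (deg) for tool-x world yaw; tried mod 180 by caller"
    o=sensors.get_obs(); w,a,b,c=o['tool_rot']; Rt=R.from_quat([a,b,c,w]).as_matrix()
    d=Rt.T@(np.array([x,y,z])-o['eef_pos']); ya=np.degrees(np.arctan2(Rt[1,0],Rt[0,0]))
    t=None if yaw is None else round((ya-yaw+90)%180-90,2)
    print('shift',d.round(4),'yaw now',ya.round(2),'turn',t,'q7',o['q'][6].round(2),'tilt',np.degrees(np.arccos(-Rt[2,2])).round(2))
def circ(P):
    A=np.c_[2*P,np.ones(len(P))]; s=np.linalg.lstsq(A,(P**2).sum(1),rcond=None)[0]; return s[:2],np.sqrt(s[2]+s[0]**2+s[1]**2)
E
python3 - <<'E'
from h import *
plan(.444,-.0195,.253,-15.3)
E
```

```text
shift [-0.0012 -0.0034  0.1516] yaw now 16.64 turn 31.94 q7 -1.42 tilt 0.02
```

Call:
play_rows([
  [-0.0013, -0.003, 0, 0],
  [0, 0, 0.025, 8],
  [0, 0, 0.025, 8],
  [0, 0, 0.025, 8],
  [0, 0, 0.025, 8],
  [0, 0, 0, 0],
  [0, 0, 0, 0],
  [0, 0, 0, 0],
])

```text
t: 3.2
eef_pos: [0.4446, -0.0186, 0.3059]
tool_rot: [-0.0, 0.991, -0.131, 0.001]
contact_force: [0.8, 0.7, 0.3]
gripper_width: 1.001
```

```bash
python3 - <<'E'
from b import *
plan(.444,-.0195,.253,-15.3)
C=cam('wrist'); cv2.imwrite('pics/w2.png',C['img'])
pile=(.33,.56,-.13,.1)
print('cube',rect(C,None,.108,pile,.006))
E
```

```text
shift [-0.0005  0.001   0.0529] yaw now -15.1 turn 0.2 q7 -2.04 tilt 0.12
cube (5315, (0.4435, -0.0183), (34.5, 33.3), -15.0)
```

View pics/w2.png

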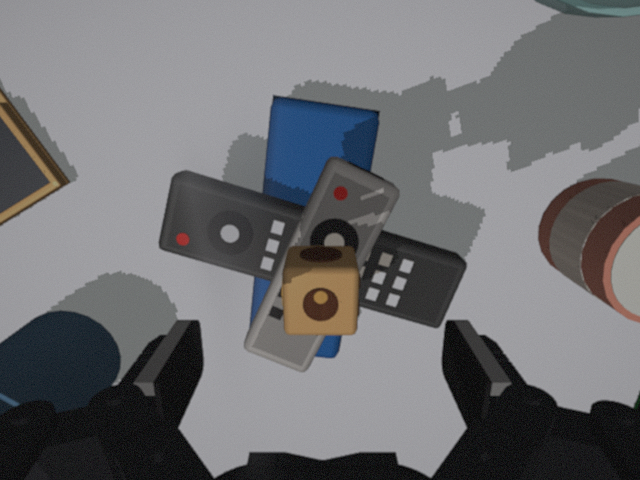

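The cube sits at (320,290), centred between the fingers at columns 200 and 445. I descend and grip.

Call:
play_rows([
  [-0.001, 0, 0.02, 0],
  [0, 0, 0.02, 0],
  [0, 0, 0.013, 0],
  [0, 0, 0, 0],
  [0, 0, 0, 0],
])

```text
t: 3.75
eef_pos: [0.4436, -0.0182, 0.2526]
tool_rot: [-0.0, 0.991, -0.132, 0.001]
contact_force: [0.0, -0.2, -0.4]
gripper_width: 0.999
```

Call:
play_rows([
  [0, 0, 0, 0],
  [0, 0, 0, 0],
  [0, 0, 0, 0],
  [0, 0, 0, 0],
  [0, 0, 0, 0],
  [0, 0, 0, 0],
  [0, 0, 0, 0],
  [0, 0, 0, 0],
  [0, 0, 0, 0],
], claw=0.028, force=25)

```text
t: 4.65
eef_pos: [0.4433, -0.0182, 0.2522]
tool_rot: [0.0, 0.991, -0.132, 0.0]
contact_force: [-2.1, -0.0, 6.8]
gripper_width: 0.392
```

```bash
python3 - <<'E'
from b import *
C=cam('wrist'); cv2.imwrite('pics/w3.png',C['img'])
E
```

```text
(no output)
```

View pics/w3.png

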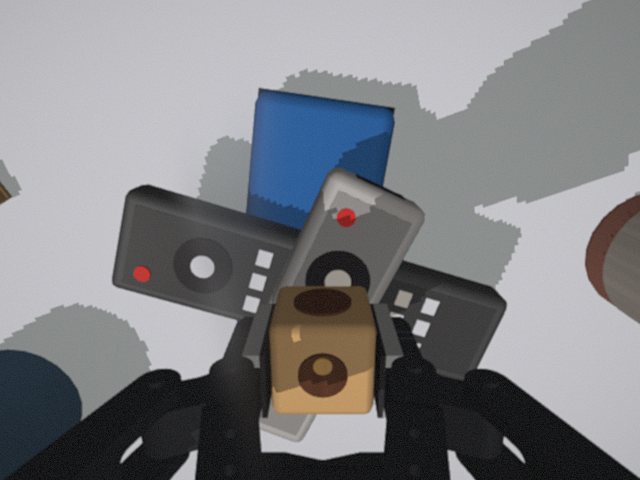

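The cube is held between the pads at (322,350), and the opening of 33.5 mm matches it. I lift.

Call:
play_rows([
  [0, 0, -0.01, 0],
  [0, 0, -0.03, 0],
  [0, 0, -0.04, 0],
  [0, 0, -0.04, 0],
  [0, 0, 0, 0],
  [0, 0, 0, 0],
])

```text
t: 5.3
eef_pos: [0.443, -0.0182, 0.3727]
tool_rot: [-0.0, 0.991, -0.133, 0.001]
contact_force: [-1.3, -0.4, -0.0]
gripper_width: 0.395
```

```bash
python3 - <<'E'
from b import *
plan(.6,-.19,.3)
for n in ('scene','side'):
    C=cam(n); P=cloud(C); 
    m=(C['depth']>0)&(P[...,2]>.047)&(P[...,2]<.063)&(np.hypot(P[...,0]-.6,P[...,1]+.19)<.1)
    Q=P[m][:,:2]
    c,r=circ(Q)
    for _ in range(3):
        d=np.hypot(*(Q-c).T)-r; Q=Q[abs(d)<.006]; c,r=circ(Q)
    hsv=cv2.cvtColor(C['img'],cv2.COLOR_BGR2HSV)
    print(n,m.sum(),len(Q),c,r, hsv[375 if n=='scene' else 332,317 if n=='scene' else 422])
    cv2.imwrite(f'pics/{n}1.png',C['img'])
C=cam('wrist');cv2.imwrite('pics/w4.png',C['img'])
E
```

```text
shift [0.1964 0.1246 0.0731] yaw now -15.23 turn None q7 -1.99 tilt 0.13
scene 1128 1128 [ 0.59821581 -0.20749252] 0.07386227086133396 [ 85  58 128]
side 909 909 [ 0.5994368  -0.20989307] 0.0739226667902342 [ 88  60 131]
```

View pics/side1.png

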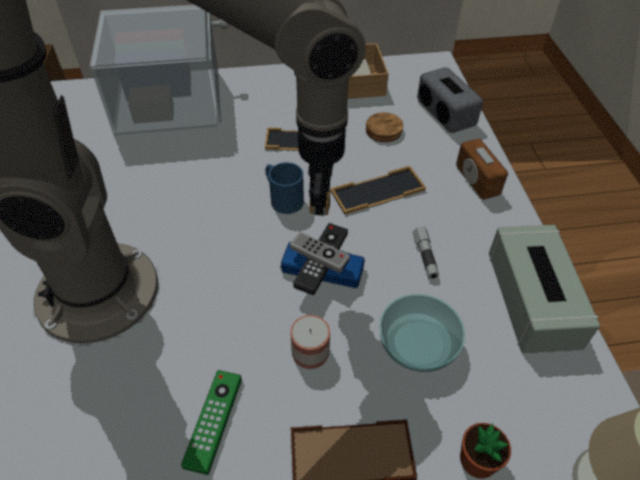

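Call:
play_rows([
  [0.0332, 0.0234, 0, 0],
  [0.0332, 0.0234, 0, 0],
  [0.0332, 0.0234, 0, 0],
  [0.0332, 0.0234, 0, 0],
  [0.0332, 0.0234, 0, 0],
  [0.0332, 0.0234, 0, 0],
  [0, 0, 0, 0],
  [0, 0, 0, 0],
  [0, 0, 0, 0],
])

```text
t: 6.35
eef_pos: [0.5979, -0.2047, 0.3704]
tool_rot: [-0.001, 0.991, -0.132, -0.001]
contact_force: [-0.3, -0.2, -0.3]
gripper_width: 0.391
```

```bash
python3 - <<'E'
from b import *
plan(.597,-.206,.187)
C=cam('wrist');cv2.imwrite('pics/w5.png',C['img'])
P=cloud(C); Q=P[(C['depth']>0)&(P[...,2]>.048)&(P[...,2]<.06)][:,:2]
print(len(Q),circ(Q))
E
```

```text
shift [-0.      0.0016  0.1834] yaw now -15.15 turn None q7 -1.68 tilt 0.17
7156 (array([ 0.52911258, -0.17752957]), np.float64(0.16054679784417702))
```

View pics/w5.png

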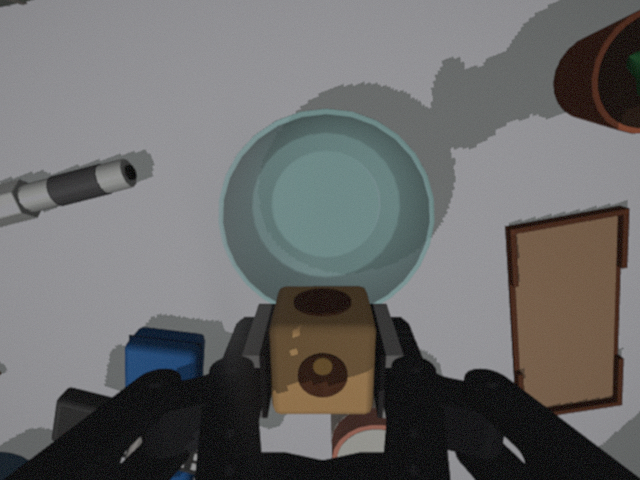

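```bash
python3 - <<'E'
from b import *
C=cam('wrist')
print(ray(C,[[221,205],[433,205],[327,110]],.055).round(4), ray(C,[[327,204]],.005).round(4))
E
```

```text
[[ 0.63   -0.1403  0.055 ]
 [ 0.5915 -0.2833  0.055 ]
 [ 0.6719 -0.228   0.055 ]] [[ 0.6003 -0.2096  0.005 ]]
```

The bowl floor is centred at pixel (327,204), which is (0.600,-0.210). I lower the cube into it.

Call:
play_rows([
  [0.003, 0.004, 0.03, 0],
  [0, 0, 0.04, 0],
  [0, 0, 0.04, 0],
  [0, 0, 0.04, 0],
  [0, 0, 0.02, 0],
  [0, 0, 0.013, 0],
  [0, 0, 0, 0],
  [0, 0, 0, 0],
])

```text
t: 7.25
eef_pos: [0.6008, -0.2104, 0.1899]
tool_rot: [0.0, 0.991, -0.132, 0.001]
contact_force: [0.4, 0.4, -0.6]
gripper_width: 0.393
```

Call:
play_rows([
  [0, 0, 0.002, 0],
  [0, 0, 0, 0],
  [0, 0, 0, 0],
])

```text
t: 7.55
eef_pos: [0.6005, -0.2107, 0.1876]
tool_rot: [0.0, 0.991, -0.133, 0.001]
contact_force: [-0.8, 0.7, 0.4]
gripper_width: 0.397
```

Call:
play_rows([
  [0, 0, 0.002, 0],
  [0, 0, 0.001, 0],
  [0, 0, 0.001, 0],
  [0, 0, 0, 0],
  [0, 0, 0, 0],
])

```text
t: 8.05
eef_pos: [0.6003, -0.2106, 0.1833]
tool_rot: [0.0, 0.991, -0.133, -0.0]
contact_force: [-2.5, 0.3, 4.8]
gripper_width: 0.392
```

Call:
play_rows([
  [0, 0, 0, 0],
  [0, 0, 0, 0],
  [0, 0, 0, 0],
  [0, 0, 0, 0],
], claw=0.05)

```text
t: 8.45
eef_pos: [0.6002, -0.2106, 0.1825]
tool_rot: [-0.0, 0.991, -0.132, -0.0]
contact_force: [-0.3, 0.5, 0.2]
gripper_width: 0.583
```

Call:
play_rows([
  [0, 0, -0.02, 0],
  [0, 0, -0.04, 0],
  [0, 0, -0.04, 0],
  [0, 0, -0.04, 0],
  [0, 0, -0.04, 0],
  [0, 0, 0, 0],
  [0, 0, 0, 0],
])

```text
t: 9.15
eef_pos: [0.6003, -0.2107, 0.3637]
tool_rot: [0.0, 0.991, -0.133, 0.001]
contact_force: [-0.6, 0.0, -0.9]
gripper_width: 0.586
```

```bash
python3 - <<'E'
from b import *
plan(.443,-.018,.365,-40)
C=cam('wrist');cv2.imwrite('pics/w6.png',C['img'])
E
```

```text
shift [-0.2024 -0.1446 -0.0018] yaw now -15.23 turn 24.77 q7 -1.68 tilt 0.12
```

View pics/w6.png

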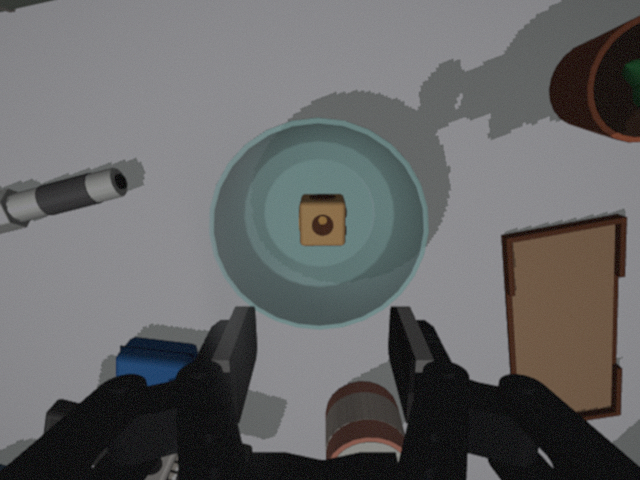

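The cube rests on the bowl floor at (322,220). I return over the pile.

Call:
play_rows([
  [-0.034, -0.0241, 0, 0],
  [-0.034, -0.0241, 0, 0],
  [-0.034, -0.0241, 0, 0],
  [-0.034, -0.0241, 0, 0],
  [-0.034, -0.0241, 0, 0],
  [-0.032, -0.0241, 0, 0],
  [0, 0, 0, 8.3],
  [0, 0, 0, 8.3],
  [0, 0, 0, 8.3],
  [0, 0, 0, 0],
  [0, 0, 0, 0],
  [0, 0, 0, 0],
], claw=0.085)

```text
t: 10.4
eef_pos: [0.4432, -0.0181, 0.3621]
tool_rot: [0.0, 0.94, -0.342, -0.001]
contact_force: [-0.6, -0.1, -0.6]
gripper_width: 0.997
```

```bash
cat > c.py <<'E'
from b import *
import sys
C=cam('wrist'); cv2.imwrite('pics/%s.png'%sys.argv[1],C['img'])
pile=(.33,.56,-.13,.1)
print('short',rect(C,None,.074,pile,.005))
print('long',rect(C,None,.056,pile,.005))
print('case',rect(C,((100,90,30),(130,255,255)),.036,pile,.006))
E
python3 c.py w7; python3 -c "
from h import *
plan(.4427,-.0163,.232,-40)"
```

```text
short (10351, (0.4419, -0.0162), (115.8, 39.3), -39.9)
long (11667, (0.4461, -0.0154), (169.3, 45.7), 57.6)
case (6092, (0.4495, -0.0124), (157.9, 59.8), -23.0)
shift [-0.0015 -0.0011  0.1303] yaw now -40.0 turn -0.0 q7 -2.42 tilt 0.05
```

View pics/w7.png

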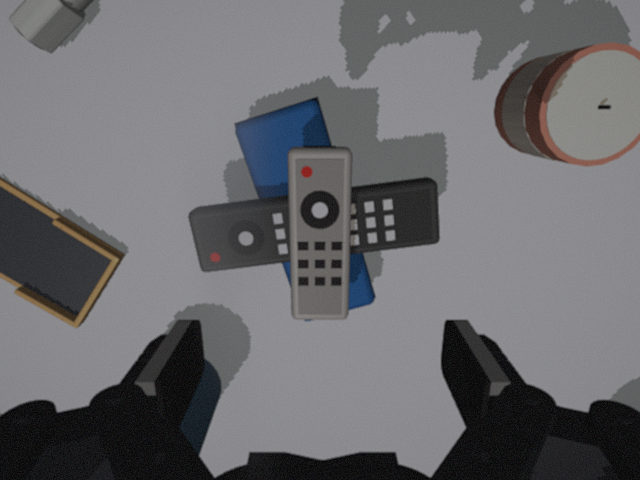

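The short remote stands upright in view, centred at (321,234), aligned with the jaws.

Call:
play_rows([
  [-0.001, -0.001, 0.03, 0],
  [0, 0, 0.04, 0],
  [0, 0, 0.04, 0],
  [0, 0, 0.02, 0],
  [0, 0, 0, 0],
  [0, 0, 0, 0],
])

```text
t: 11.05
eef_pos: [0.4434, -0.0166, 0.2329]
tool_rot: [0.0, 0.939, -0.343, -0.0]
contact_force: [-0.5, 0.4, 0.6]
gripper_width: 0.995
```

Call:
play_rows([
  [0, 0, 0, 0],
  [0, 0, 0, 0],
  [0, 0, 0, 0],
  [0, 0, 0, 0],
  [0, 0, 0, 0],
  [0, 0, 0, 0],
], claw=0.046)

```text
t: 11.65
eef_pos: [0.4432, -0.0166, 0.2328]
tool_rot: [-0.0, 0.939, -0.343, 0.0]
contact_force: [-0.1, -0.8, 0.0]
gripper_width: 0.539
```

```bash
python3 c.py w8; python3 -c "
from h import *
plan(.4427,-.0163,.232,-40)"
```

```text
short (31773, (0.4465, -0.02), (108.9, 70.9), -60.5)
long (26668, (0.4473, -0.0156), (167.6, 45.7), 57.5)
case (15934, (0.4499, -0.0129), (157.0, 59.2), -22.9)
shift [-0.0006  0.0001  0.0008] yaw now -40.12 turn -0.12 q7 -2.52 tilt 0.01
```

View pics/w8.png

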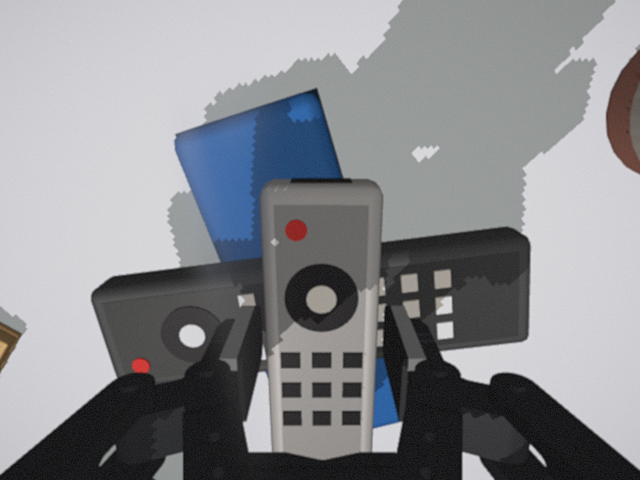

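The fingers straddle the short remote evenly at about (320,300) with no contact force. I close and lift.

Call:
play_rows([
  [0, 0, 0, 0],
  [0, 0, 0, 0],
  [0, 0, 0, 0],
  [0, 0, 0, 0],
  [0, 0, 0, 0],
], claw=0.034, force=30)

```text
t: 12.2
eef_pos: [0.4432, -0.0166, 0.2329]
tool_rot: [0.0, 0.939, -0.343, 0.0]
contact_force: [-0.4, 0.7, 4.4]
gripper_width: 0.46
```

Call:
play_rows([
  [0, 0, -0.01, 0],
  [0, 0, -0.03, 0],
  [0, 0, -0.04, 0],
  [0, 0, -0.04, 0],
  [0, 0, 0, 0],
  [0, 0, 0, 0],
])

```text
t: 12.8
eef_pos: [0.4432, -0.0167, 0.3536]
tool_rot: [-0.0, 0.939, -0.343, 0.001]
contact_force: [0.6, -0.4, -1.5]
gripper_width: 0.458
```

```bash
python3 c.py w9; python3 - <<'E'
from b import *
plan(.443,.392,.35,-10)
for n in ('scene','side'):
    C=cam(n); cv2.imwrite(f'pics/{n}2.png',C['img'])
E
```

```text
short (0, (0.0, 0.0), (0.0, 0.0), 0.0)
long (8507, (0.4462, -0.0154), (169.2, 45.5), 57.6)
case (6243, (0.4972, -0.0328), (59.8, 54.1), 66.7)
shift [-0.2632 -0.3127  0.0024] yaw now -40.13 turn -30.13 q7 -2.43 tilt 0.02
```

View pics/w9.png

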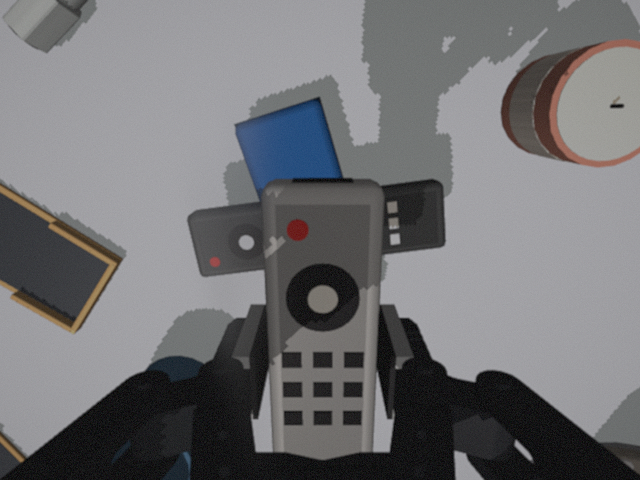

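View pics/scene2.png

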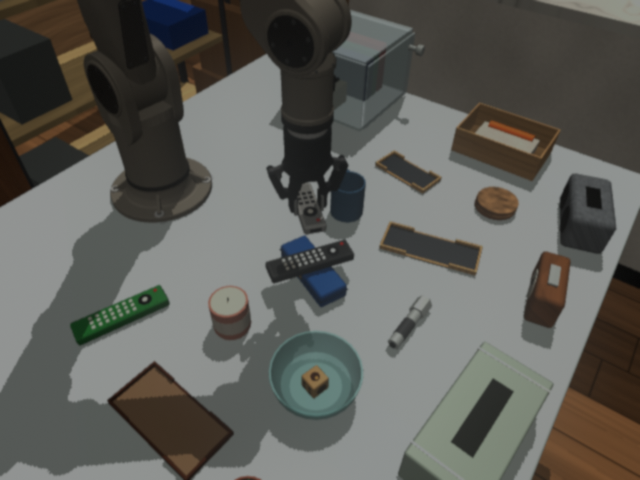

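```bash
python3 - <<'E'
from b import *
C=cam('side'); P=cloud(C)
print(ray(C,[[218,125],[113,137]],0).round(3), P[97,235:248].round(3).tolist(), P[20,216:230:2].round(3).tolist(), P[50,205:212:3].round(3).tolist())
P=P[(C['depth']>0)]; Q=P[(P[:,1]>.25)&(P[:,1]<.8)&(P[:,2]>.05)&(P[:,0]<.5)&(P[:,0]>.0)]
print(Q.min(0),Q.max(0)); Q2=Q[Q[:,1]<.5]; print(Q2.max(0))
E
```

```text
[[ 0.254  0.491  0.   ]
 [-0.009  0.479  0.   ]] [[0.303, 0.6, 0.004], [0.306, 0.603, 0.002], [0.309, 0.607, -0.002], [0.311, 0.607, -0.002], [0.314, 0.609, -0.004], [0.317, 0.604, 0.0], [0.319, 0.599, 0.003], [0.322, 0.601, 0.002], [0.325, 0.602, 0.0], [0.328, 0.597, 0.004], [0.33, 0.601, 0.001], [0.333, 0.596, 0.004], [0.336, 0.603, -0.001]] [[0.309, -0.071, 0.59], [0.311, -0.071, 0.591], [0.314, -0.071, 0.59], [0.316, -0.074, 0.592], [0.318, -0.075, 0.592], [0.321, -0.074, 0.591], [0.323, -0.076, 0.593]] [[0.25, 0.513, 0.203], [0.244, 0.719, 0.078], [0.263, 0.531, 0.191]]
[3.35062163e-05 4.74498880e-01 5.00001052e-02] [0.2904342  0.7380241  0.20647796]
[0.26346537 0.49995662 0.20571754]
```

Call:
play_rows([
  [-0.0263, -0.0318, 0, 0],
  [-0.0263, -0.0318, 0, 0],
  [-0.0263, -0.0318, 0, 0],
  [-0.0263, -0.0318, 0, 0],
  [-0.0263, -0.0318, 0, 0],
  [-0.0263, -0.0318, 0, 0],
  [-0.0263, -0.0318, 0, 0],
  [-0.0263, -0.0318, 0, 0],
  [-0.0263, -0.0318, 0, 0],
  [-0.0263, -0.0318, 0, 0],
  [0, 0, 0, -7.5],
  [0, 0, 0, -7.5],
  [0, 0, 0, -7.5],
  [0, 0, 0, -7.5],
  [0, 0, 0, 0],
  [0, 0, 0, 0],
  [0, 0, 0, 0],
])

```text
t: 14.7
eef_pos: [0.4481, 0.3657, 0.351]
tool_rot: [0.001, 0.996, -0.09, -0.002]
contact_force: [-1.1, 0.1, -2.0]
gripper_width: 0.463
```

```bash
python3 - <<'E'
from b import *
plan(.446,.396,.181,-10)
C=cam('wrist');cv2.imwrite('pics/w10.png',C['img'])
print(rect(C,((5,80,40),(25,255,255)),.012,(.33,.56,.3,.5),.009))
E
```

```text
shift [-0.0068 -0.0297  0.17  ] yaw now -10.33 turn -0.33 q7 -2.47 tilt 0.26
(1680, (0.4447, 0.3992), (150.3, 72.6), -10.2)
```

View pics/w10.png

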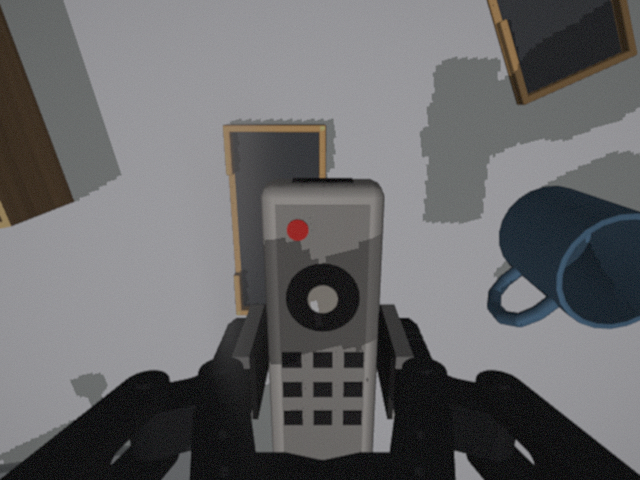

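Call:
play_rows([
  [-0.0042, -0.016, 0, 0],
  [-0.0042, -0.016, 0, 0],
  [0, 0, 0.03, 0],
  [0, 0, 0.03, 0],
  [0, 0, 0.03, 0],
  [0, 0, 0, 0],
  [0, 0, 0, 0],
  [0, 0, 0, 0],
])

```text
t: 15.55
eef_pos: [0.4456, 0.4, 0.2633]
tool_rot: [-0.001, 0.996, -0.088, -0.001]
contact_force: [-0.8, -0.3, -1.1]
gripper_width: 0.459
```

```bash
python3 - <<'E'
from b import *
plan(.4457,.3985,.181,-10.2)
C=cam('wrist');cv2.imwrite('pics/w11.png',C['img'])
print(rect(C,((5,80,40),(25,255,255)),.012,(.33,.56,.3,.5),.009))
E
```

```text
shift [0.0005 0.0016 0.0823] yaw now -10.15 turn 0.05 q7 -2.5 tilt 0.17
(2904, (0.4674, 0.3958), (105.0, 72.8), -10.5)
```

View pics/w11.png

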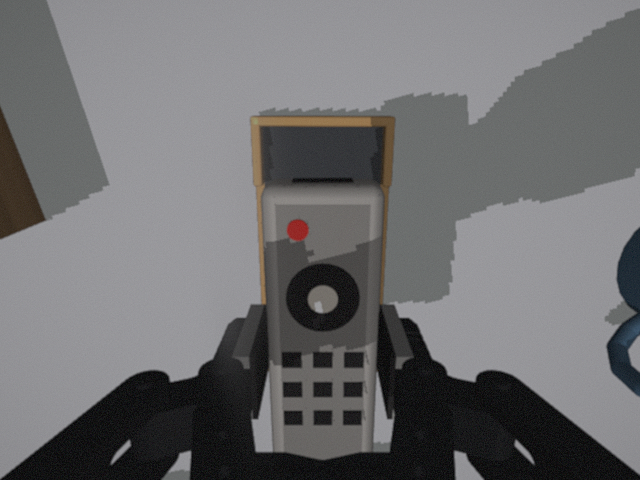

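The remote (column 322) is centred over the tray (column 323) and aligned. I lower it.

Call:
play_rows([
  [0, 0.001, 0.03, 0],
  [0, 0, 0.03, 0],
  [0, 0, 0.015, 0],
  [0, 0, 0.003, 0],
  [0, 0, 0, 0],
  [0, 0, 0, 0],
])

```text
t: 16.2
eef_pos: [0.4453, 0.3983, 0.185]
tool_rot: [-0.001, 0.996, -0.089, -0.001]
contact_force: [0.1, -0.9, -0.6]
gripper_width: 0.457
```

Call:
play_rows([
  [0, 0, 0.002, 0],
  [0, 0, 0.001, 0],
  [0, 0, 0, 0],
  [0, 0, 0, 0],
])

```text
t: 16.6
eef_pos: [0.4448, 0.398, 0.181]
tool_rot: [-0.0, 0.996, -0.089, -0.002]
contact_force: [0.3, -0.7, 0.8]
gripper_width: 0.457
```

Call:
play_rows([
  [0, 0, 0.001, 0],
  [0, 0, 0.001, 0],
  [0, 0, 0, 0],
  [0, 0, 0, 0],
])

```text
t: 17.0
eef_pos: [0.4449, 0.398, 0.1809]
tool_rot: [-0.0, 0.996, -0.089, -0.002]
contact_force: [-6.1, -4.1, 20.7]
gripper_width: 0.46
```

Call:
play_rows([
  [0, 0, -0.0015, 0],
  [0, 0, 0, 0],
])

```text
t: 17.2
eef_pos: [0.4449, 0.398, 0.1809]
tool_rot: [-0.0, 0.996, -0.089, -0.002]
contact_force: [-0.7, -1.9, 9.2]
gripper_width: 0.456
```

Call:
play_rows([
  [0, 0, 0, 0],
  [0, 0, 0, 0],
  [0, 0, 0, 0],
  [0, 0, 0, 0],
], claw=0.052)

```text
t: 17.6
eef_pos: [0.4446, 0.3977, 0.1798]
tool_rot: [0.0, 0.996, -0.089, -0.002]
contact_force: [-0.4, 0.8, -0.6]
gripper_width: 0.603
```

Call:
play_rows([
  [0, 0, -0.02, 0],
  [0, 0, -0.04, 0],
  [0, 0, -0.04, 0],
  [0, 0, -0.04, 0],
  [0, 0, -0.04, 0],
  [0, 0, 0, 0],
  [0, 0, 0, 0],
])

```text
t: 18.3
eef_pos: [0.4454, 0.3979, 0.3609]
tool_rot: [-0.001, 0.996, -0.089, -0.001]
contact_force: [-0.5, -0.5, -0.9]
gripper_width: 0.608
```

```bash
python3 - <<'E'
from b import *
plan(.4461,-.0154,.36,57.6)
C=cam('wrist');cv2.imwrite('pics/w12.png',C['img'])
print(rect(C,((5,80,40),(25,255,255)),.012,(.33,.56,.3,.5),.006))
print(rect(C,None,.022,(.33,.56,.3,.5),.004))
E
```

```text
shift [7.370e-02 4.067e-01 3.000e-04] yaw now -10.18 turn -67.78 q7 -2.51 tilt 0.17
(2194, (0.4446, 0.3993), (150.5, 72.9), -10.2)
(7457, (0.4425, 0.3968), (115.8, 39.3), -10.0)
```

View pics/w12.png

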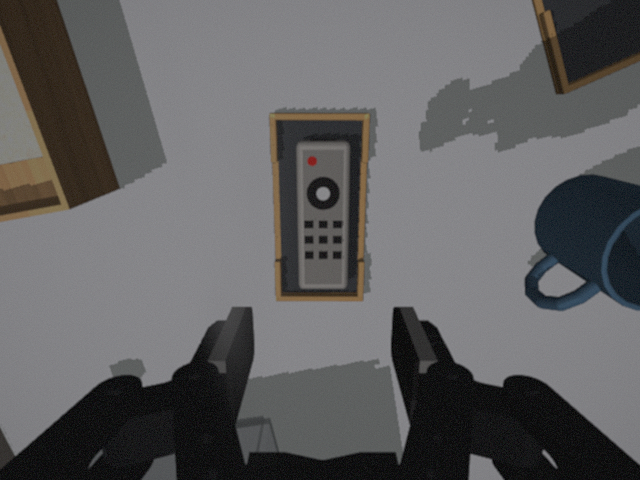

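The short remote lies inside the tray at (323,215), flat, with its top at z≈0.022. Back to the pile for the long remote.

Call:
play_rows([
  [0.0061, 0.0339, 0, 0],
  [0.0061, 0.0339, 0, 0],
  [0.0061, 0.0339, 0, 0],
  [0.0061, 0.0339, 0, 0],
  [0.0061, 0.0339, 0, 0],
  [0.0061, 0.0339, 0, 0],
  [0.0061, 0.0339, 0, 0],
  [0.0061, 0.0339, 0, 0],
  [0.0061, 0.0339, 0, 0],
  [0.0061, 0.0339, 0, 0],
  [0.0061, 0.0339, 0, 0],
  [0.0061, 0.0339, 0, 0],
], claw=0.085)

```text
t: 19.55
eef_pos: [0.4446, -0.0169, 0.3586]
tool_rot: [0.001, 0.996, -0.089, -0.003]
contact_force: [0.4, -0.4, 0.2]
gripper_width: 0.996
```

Call:
play_rows([
  [0, 0, 0, -8.5],
  [0, 0, 0, -8.5],
  [0, 0, 0, -8.5],
  [0, 0, 0, -8.5],
  [0, 0, 0, -8.5],
  [0, 0, 0, -8.5],
  [0, 0, 0, -8.5],
  [0, 0, 0, -8.5],
  [0, 0, 0, 0],
  [0, 0, 0, 0],
  [0, 0, 0, 0],
])

```text
t: 20.65
eef_pos: [0.4453, -0.0155, 0.3596]
tool_rot: [-0.001, 0.876, 0.482, -0.002]
contact_force: [0.6, 0.1, -0.1]
gripper_width: 0.994
```

```bash
python3 c.py w13; python3 -c "
from h import *
plan(.4461,-.0154,.213,57.6)"
```

```text
short (0, (0.0, 0.0), (0.0, 0.0), 0.0)
long (16208, (0.4474, -0.0148), (169.4, 45.3), 57.6)
case (11903, (0.4509, -0.0107), (157.4, 59.9), -23.2)
shift [0.0009 0.0011 0.1467] yaw now 57.69 turn 0.09 q7 -0.62 tilt 0.27
```

View pics/w13.png

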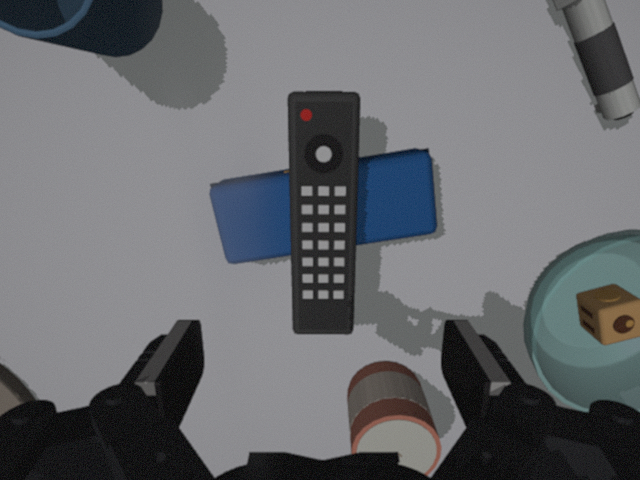

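The long dark-grey remote is at (324,213), aligned with the jaws. It is the only dark-grey remote left on the pile; the green look-alike lies apart and is not in this view.

Call:
play_rows([
  [0.0012, 0.0012, 0.03, 0],
  [0, 0, 0.04, 0],
  [0, 0, 0.04, 0],
  [0, 0, 0.025, 0],
  [0, 0, 0.011, 0],
  [0, 0, 0, 0],
  [0, 0, 0, 0],
])

```text
t: 21.4
eef_pos: [0.4472, -0.0152, 0.2149]
tool_rot: [-0.001, 0.876, 0.483, -0.001]
contact_force: [0.0, -0.9, 0.2]
gripper_width: 0.997
```

Call:
play_rows([
  [0, 0, 0, 0],
  [0, 0, 0, 0],
  [0, 0, 0, 0],
  [0, 0, 0, 0],
  [0, 0, 0, 0],
  [0, 0, 0, 0],
], claw=0.052)

```text
t: 22.0
eef_pos: [0.4466, -0.0151, 0.2142]
tool_rot: [-0.001, 0.875, 0.483, -0.002]
contact_force: [-0.7, 0.3, -1.6]
gripper_width: 0.608
```

```bash
python3 c.py w14
```

```text
short (2044, (0.447, -0.0162), (79.9, 27.9), -32.1)
long (52132, (0.4541, 0.0019), (138.7, 79.1), 71.7)
case (30783, (0.4508, -0.009), (155.5, 60.0), -23.2)
```

View pics/w14.png

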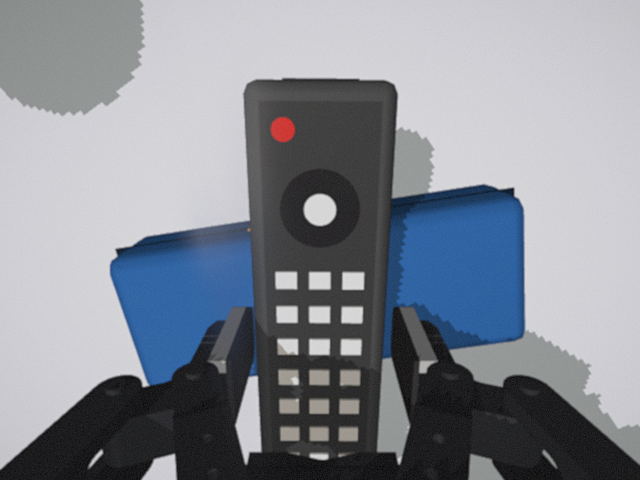

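The fingers straddle the long remote at (320,270) clear of both sides and without contact. I close and lift.

Call:
play_rows([
  [0, 0, 0, 0],
  [0, 0, 0, 0],
  [0, 0, 0, 0],
  [0, 0, 0, 0],
  [0, 0, 0, 0],
], claw=0.04, force=40)

```text
t: 22.55
eef_pos: [0.4466, -0.0152, 0.2144]
tool_rot: [-0.001, 0.875, 0.483, -0.002]
contact_force: [-1.4, 0.4, 5.1]
gripper_width: 0.525
```

Call:
play_rows([
  [0, 0, -0.01, 0],
  [0, 0, -0.03, 0],
  [0, 0, -0.04, 0],
  [0, 0, -0.04, 0],
  [0, 0, -0.03, 0],
  [0, 0, 0, 0],
  [0, 0, 0, 0],
])

```text
t: 23.25
eef_pos: [0.447, -0.0152, 0.3646]
tool_rot: [-0.001, 0.875, 0.483, -0.001]
contact_force: [0.1, 1.1, -2.5]
gripper_width: 0.523
```

```bash
python3 c.py w15; python3 -c "
from h import *
plan(.6115,.194,.365,14)"
```

```text
short (0, (0.0, 0.0), (0.0, 0.0), 0.0)
long (0, (0.0, 0.0), (0.0, 0.0), 0.0)
case (5454, (0.4509, -0.011), (157.3, 59.7), -22.9)
shift [ 0.2648  0.0282 -0.0022] yaw now 57.83 turn 43.83 q7 -0.62 tilt 0.28
```

View pics/w15.png

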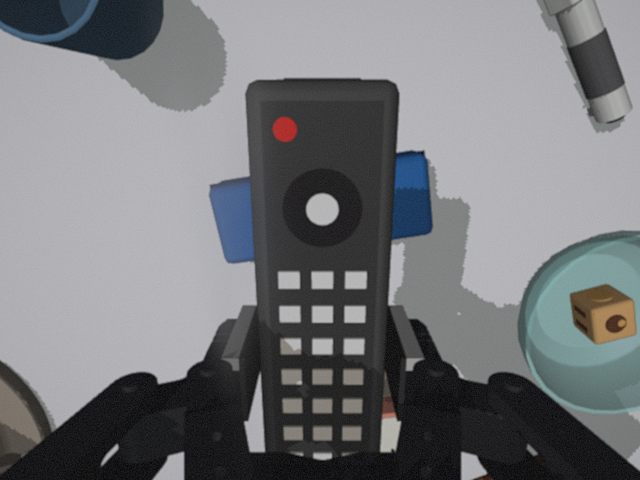

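Call:
play_rows([
  [0.0378, 0.004, 0, 0],
  [0.0378, 0.004, 0, 0],
  [0.0378, 0.004, 0, 0],
  [0.0378, 0.004, 0, 0],
  [0.0378, 0.004, 0, 0],
  [0.0378, 0.004, 0, 0],
  [0.0378, 0.004, 0, 0],
  [0, 0, 0, 7.3],
  [0, 0, 0, 7.3],
  [0, 0, 0, 7.3],
  [0, 0, 0, 7.3],
  [0, 0, 0, 7.3],
  [0, 0, 0, 7.3],
  [0, 0, 0, 0],
  [0, 0, 0, 0],
  [0, 0, 0, 0],
])

```text
t: 24.9
eef_pos: [0.6116, 0.1939, 0.3626]
tool_rot: [0.0, 0.992, 0.123, -0.003]
contact_force: [-0.2, 0.0, -0.8]
gripper_width: 0.529
```

```bash
python3 - <<'E'
from b import *
plan(.6115,.194,.185,14)
C=cam('wrist');cv2.imwrite('pics/w16.png',C['img'])
print(rect(C,((5,80,40),(25,255,255)),.012,(.46,.76,.1,.3),.009))
E
```

```text
shift [ 8.000e-04 -1.000e-04  1.776e-01] yaw now 14.16 turn 0.16 q7 -1.57 tilt 0.3
(869, (0.707, 0.2203), (78.6, 5.3), -75.8)
```

View pics/w16.png

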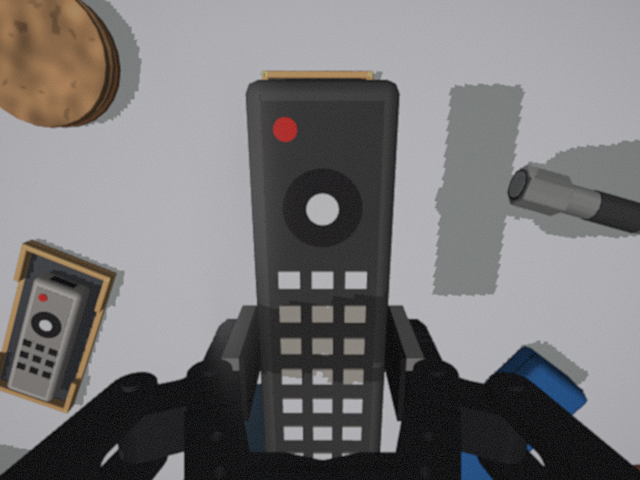

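The tray's far wall at (317,75) spans columns 262–372 and is centred under the remote (column 322).

Call:
play_rows([
  [-0.0005, -0.0017, 0.03, 0],
  [0, 0, 0.04, 0],
  [0, 0, 0.04, 0],
  [0, 0, 0.03, 0],
  [0, 0, 0, 0],
  [0, 0, 0, 0],
])

```text
t: 25.55
eef_pos: [0.6107, 0.1953, 0.2238]
tool_rot: [-0.0, 0.992, 0.122, -0.002]
contact_force: [-0.0, 0.6, -1.7]
gripper_width: 0.526
```

```bash
python3 - <<'E'
from b import *
plan(.6105,.1955,.185,14.2)
C=cam('wrist');cv2.imwrite('pics/w17.png',C['img'])
C=cam('side');cv2.imwrite('pics/s17.png',cv2.resize(C['img'][100:260,260:500],None,fx=3,fy=3))
E
```

```text
shift [ 0.     -0.0002  0.0388] yaw now 14.05 turn -0.15 q7 -1.52 tilt 0.24
```

View pics/w17.png

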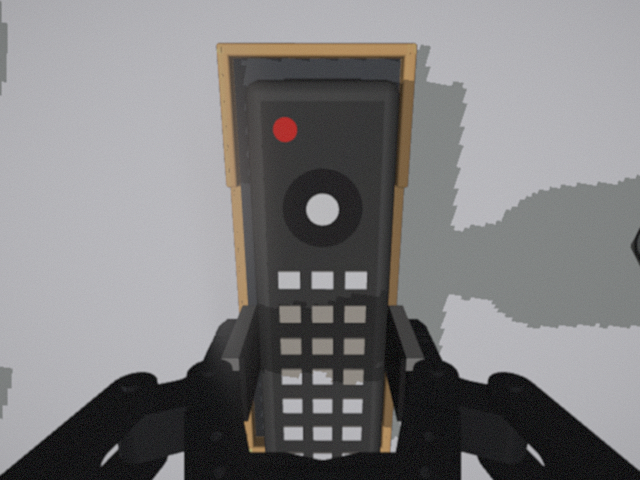

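View pics/s17.png

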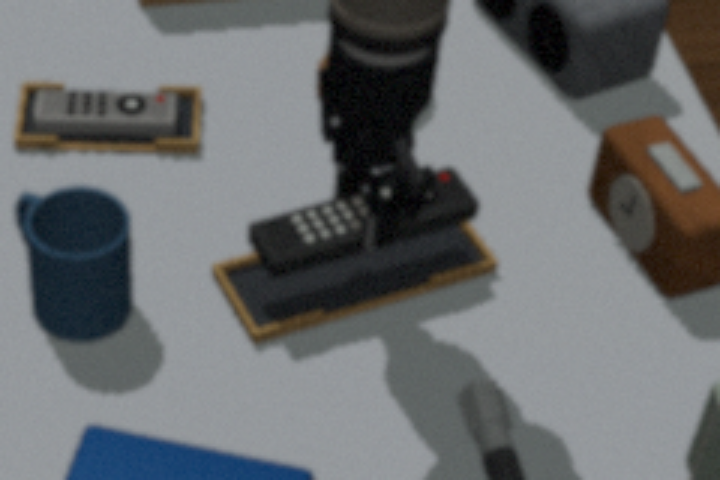

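The remote hangs level over the tray, about 2 mm right of the tray centre (column 322 against 317). I nudge it and lower.

Call:
play_rows([
  [0, -0.002, 0.02, 0],
  [0, 0, 0.015, 0],
  [0, 0, 0.002, 0],
  [0, 0, 0, 0],
  [0, 0, 0, 0],
])

```text
t: 26.15
eef_pos: [0.6102, 0.1973, 0.1873]
tool_rot: [-0.0, 0.993, 0.122, -0.001]
contact_force: [0.7, 0.1, -1.4]
gripper_width: 0.525
```

Call:
play_rows([
  [0, 0, 0.001, 0],
  [0, 0, 0.001, 0],
  [0, 0, 0, 0],
  [0, 0, 0, 0],
])

```text
t: 26.55
eef_pos: [0.6098, 0.1974, 0.1846]
tool_rot: [-0.0, 0.993, 0.122, -0.002]
contact_force: [-0.3, 0.7, -1.6]
gripper_width: 0.526
```

Call:
play_rows([
  [0, 0, 0.001, 0],
  [0, 0, 0.001, 0],
  [0, 0, 0, 0],
  [0, 0, 0, 0],
])

```text
t: 26.95
eef_pos: [0.6097, 0.1974, 0.1825]
tool_rot: [-0.0, 0.993, 0.122, -0.002]
contact_force: [0.1, 0.2, -0.3]
gripper_width: 0.531
```

Call:
play_rows([
  [0, 0, 0.0007, 0],
  [0, 0, 0, 0],
  [0, 0, 0, 0],
])

```text
t: 27.25
eef_pos: [0.6098, 0.1973, 0.1824]
tool_rot: [-0.0, 0.993, 0.122, -0.002]
contact_force: [-3.5, -0.4, 6.1]
gripper_width: 0.525
```

Contact. I release.

Call:
play_rows([
  [0, 0, 0, 0],
  [0, 0, 0, 0],
  [0, 0, 0, 0],
  [0, 0, 0, 0],
], claw=0.058)

```text
t: 27.65
eef_pos: [0.6097, 0.1974, 0.1817]
tool_rot: [-0.0, 0.993, 0.122, -0.002]
contact_force: [0.1, -1.2, -0.8]
gripper_width: 0.685
```

Call:
play_rows([
  [0, 0, -0.02, 0],
  [0, 0, -0.04, 0],
  [0, 0, -0.04, 0],
  [0, 0, -0.04, 0],
  [0, 0, -0.04, 0],
  [0, 0, 0, 0],
  [0, 0, 0, 0],
])

```text
t: 28.35
eef_pos: [0.6105, 0.1974, 0.3627]
tool_rot: [-0.001, 0.993, 0.122, -0.001]
contact_force: [0.2, 0.6, -1.3]
gripper_width: 0.682
```

```bash
python3 - <<'E'
from b import *
plan(.4509,-.0108,.36,-23)
C=cam('wrist');cv2.imwrite('pics/w18.png',C['img'])
print(rect(C,((5,80,40),(25,255,255)),.012,(.46,.76,.1,.3),.006))
print(rect(C,None,.024,(.46,.76,.1,.3),.004))
E
```

```text
shift [-0.2053  0.1633  0.0028] yaw now 14.03 turn 37.03 q7 -1.58 tilt 0.13
(3009, (0.6108, 0.1961), (203.3, 78.9), 14.1)
(12867, (0.6112, 0.1958), (169.9, 45.3), 14.1)
```

View pics/w18.png

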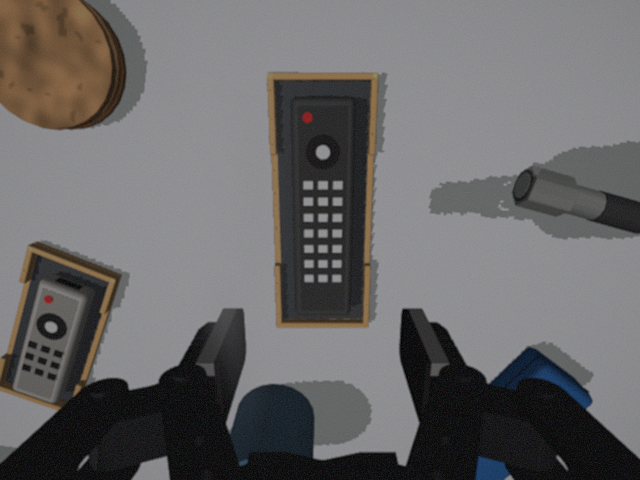

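The long remote lies flat and centred in its tray at (322,205). Next is the case.

Call:
play_rows([
  [-0.0293, 0.0233, 0, 0],
  [-0.0293, 0.0233, 0, 0],
  [-0.0293, 0.0233, 0, 0],
  [-0.0293, 0.0233, 0, 0],
  [-0.0293, 0.0233, 0, 0],
  [-0.0293, 0.0233, 0, 0],
  [-0.0293, 0.0233, 0, 0],
  [0, 0, 0, 7.4],
  [0, 0, 0, 7.4],
  [0, 0, 0, 7.4],
  [0, 0, 0, 7.4],
  [0, 0, 0, 7.4],
  [0, 0, 0, 0],
  [0, 0, 0, 0],
  [0, 0, 0, 0],
], claw=0.0854)

```text
t: 29.9
eef_pos: [0.4507, -0.0105, 0.3619]
tool_rot: [0.001, 0.98, -0.198, -0.002]
contact_force: [0.3, 0.3, 0.2]
gripper_width: 1.004
```

```bash
python3 c.py w19; python3 -c "
from h import *
plan(.4507,-.0113,.181,-23)"
```

```text
short (0, (0.0, 0.0), (0.0, 0.0), 0.0)
long (0, (0.0, 0.0), (0.0, 0.0), 0.0)
case (17014, (0.4502, -0.0122), (157.3, 59.6), -23.0)
shift [0.0009 0.0004 0.181 ] yaw now -22.86 turn 0.14 q7 -1.97 tilt 0.26
```

View pics/w19.png

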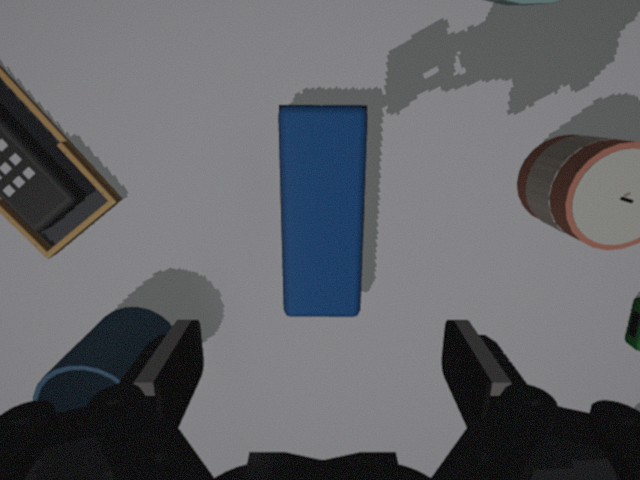

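The case is at (323,210), centred and aligned between the fingers.

Call:
play_rows([
  [0, 0.0012, 0.03, 0],
  [0, 0, 0.04, 0],
  [0, 0, 0.04, 0],
  [0, 0, 0.02, 0],
  [0, 0, 0, 0],
  [0, 0, 0, 0],
])

```text
t: 30.55
eef_pos: [0.4502, -0.0119, 0.2327]
tool_rot: [0.001, 0.98, -0.199, -0.002]
contact_force: [-0.3, 0.3, 0.2]
gripper_width: 0.999
```

```bash
python3 c.py w20; python3 -c "
from h import *
plan(.4505,-.0117,.181,-23)"
```

```text
short (879, (0.448, -0.0119), (101.1, 23.4), 67.0)
long (0, (0.0, 0.0), (0.0, 0.0), 0.0)
case (44885, (0.4507, -0.0121), (157.0, 58.9), -23.0)
shift [ 0.     -0.0001  0.0523] yaw now -22.96 turn 0.04 q7 -1.78 tilt 0.14
```

View pics/w20.png

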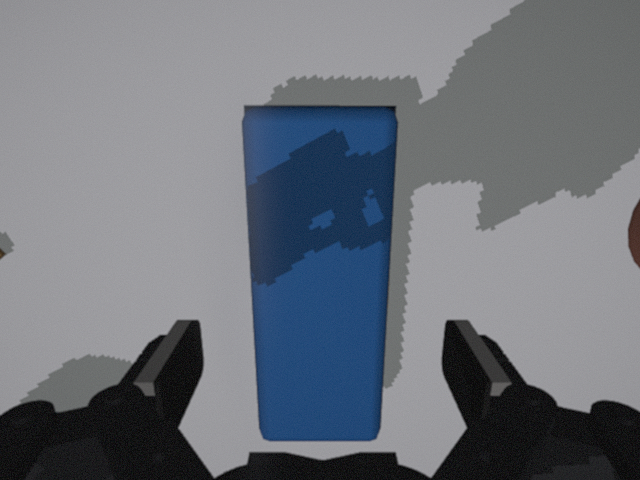

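The case is centred at column 320, with equal gaps to the fingers at 200 and 445. I descend and grip.

Call:
play_rows([
  [0, 0, 0.02, 0],
  [0, 0, 0.02, 0],
  [0, 0, 0.01, 0],
  [0, 0, 0, 0],
  [0, 0, 0, 0],
])

```text
t: 31.1
eef_pos: [0.4503, -0.0118, 0.1833]
tool_rot: [0.0, 0.98, -0.199, -0.001]
contact_force: [-0.3, -0.2, 0.7]
gripper_width: 1.001
```

Call:
play_rows([
  [0, 0, 0, 0],
  [0, 0, 0, 0],
  [0, 0, 0, 0],
  [0, 0, 0, 0],
  [0, 0, 0, 0],
  [0, 0, 0, 0],
], claw=0.054, force=40)

```text
t: 31.7
eef_pos: [0.4502, -0.0117, 0.1834]
tool_rot: [0.0, 0.98, -0.199, -0.001]
contact_force: [-0.8, 0.2, 7.2]
gripper_width: 0.714
```

Call:
play_rows([
  [0, 0, -0.01, 0],
  [0, 0, -0.03, 0],
  [0, 0, -0.04, 0],
  [0, 0, -0.04, 0],
  [0, 0, -0.04, 0],
  [0, 0, 0, 0],
  [0, 0, 0, 0],
])

```text
t: 32.4
eef_pos: [0.4503, -0.0116, 0.3435]
tool_rot: [-0.001, 0.98, -0.199, -0.001]
contact_force: [-0.3, 0.3, -0.6]
gripper_width: 0.719
```

```bash
python3 c.py w21; python3 -c "
from h import *
plan(.441,-.387,.35,-4.5)"
```

```text
short (0, (0.0, 0.0), (0.0, 0.0), 0.0)
long (0, (0.0, 0.0), (0.0, 0.0), 0.0)
case (0, (0.0, 0.0), (0.0, 0.0), 0.0)
shift [ 0.1383  0.3491 -0.0078] yaw now -22.96 turn -18.46 q7 -1.93 tilt 0.23
```

View pics/w21.png

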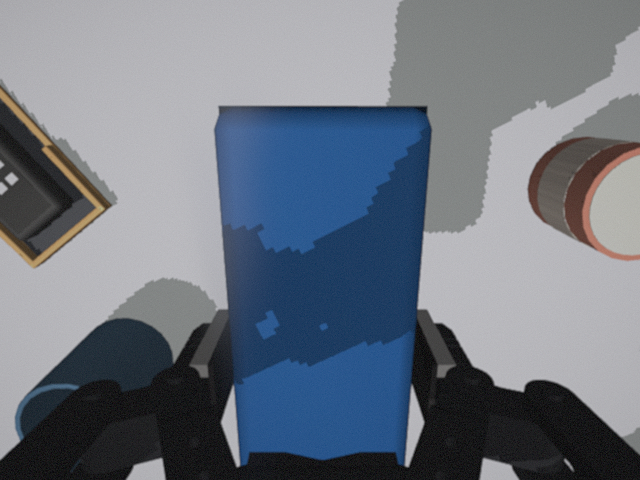

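The case is held level and square. I carry it to the valet tray.

Call:
play_rows([
  [0.0126, 0.0317, 0, 0],
  [0.0126, 0.0317, 0, 0],
  [0.0126, 0.0317, 0, 0],
  [0.0126, 0.0317, 0, 0],
  [0.0126, 0.0317, 0, 0],
  [0.0126, 0.0317, 0, 0],
  [0.0126, 0.0317, 0, 0],
  [0.0126, 0.0317, 0, 0],
  [0.0126, 0.0317, 0, 0],
  [0.0126, 0.0317, 0, 0],
  [0.0126, 0.0317, 0, 0],
  [0, 0, 0, -6.15],
  [0, 0, 0, -6.15],
  [0, 0, 0, -6.15],
  [0, 0, 0, 0],
  [0, 0, 0, 0],
  [0, 0, 0, 0],
])

```text
t: 34.15
eef_pos: [0.4417, -0.3866, 0.3417]
tool_rot: [-0.0, 0.999, -0.041, -0.003]
contact_force: [-0.4, -0.4, -1.5]
gripper_width: 0.72
```

```bash
python3 - <<'E'
from b import *
plan(.441,-.387,.19,-4.5)
C=cam('wrist');cv2.imwrite('pics/w22.png',C['img'])
print(rect(C,((0,60,20),(30,255,255)),.012,(.3,.58,-.52,-.25),.009))
C=cam('scene');cv2.imwrite('pics/sc22.png',C['img'])
E
```

```text
shift [1.000e-04 5.000e-04 1.517e-01] yaw now -4.65 turn -0.15 q7 -0.78 tilt 0.3
(3390, (0.5287, -0.3971), (94.5, 17.1), 85.4)
```

View pics/w22.png

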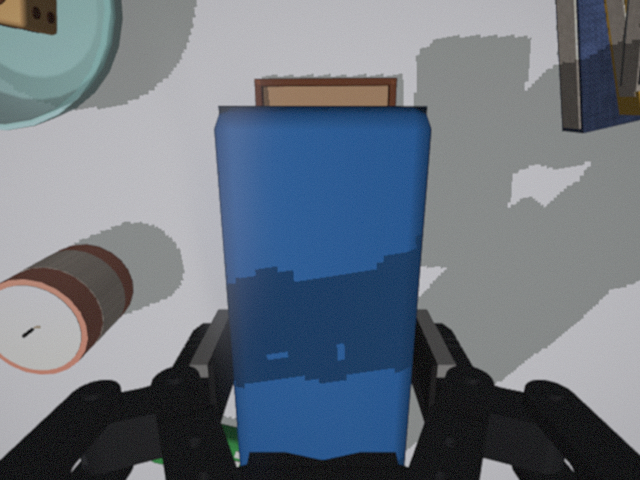

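View pics/sc22.png

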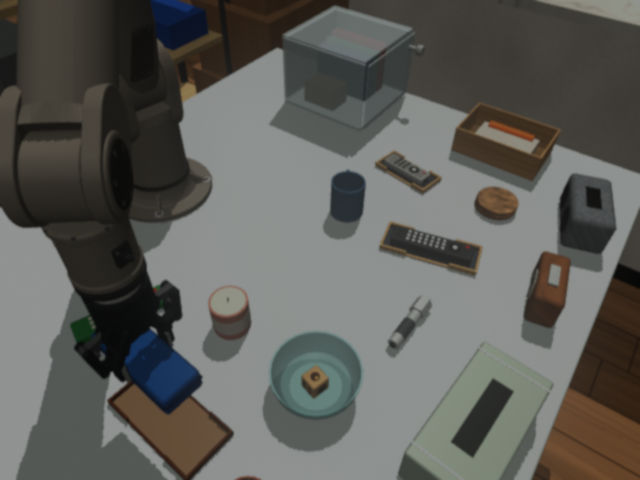

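```bash
python3 - <<'E'
from b import *
C=cam('side'); print(ray(C,[[241,378],[216,372],[182,463],[208,470]],.02).round(3))
plan(.4403,-.3885,.19,-4.6)
E
```

```text
[[ 0.273 -0.239  0.02 ]
 [ 0.23  -0.221  0.02 ]
 [ 0.172 -0.371  0.02 ]
 [ 0.213 -0.388  0.02 ]]
shift [-0.0009  0.0019  0.1523] yaw now -4.57 turn 0.03 q7 -0.78 tilt 0.24
```

Call:
play_rows([
  [-0.0005, 0.002, 0.03, 0],
  [0, 0, 0.04, 0],
  [0, 0, 0.04, 0],
  [0, 0, 0, 0],
  [0, 0, 0, 0],
])

```text
t: 34.8
eef_pos: [0.4408, -0.389, 0.2328]
tool_rot: [0.0, 0.999, -0.04, -0.002]
contact_force: [0.3, -1.2, -0.7]
gripper_width: 0.714
```

```bash
python3 - <<'E'
from b import *
plan(.4403,-.3885,.188,-4.6)
C=cam('wrist');cv2.imwrite('pics/w23.png',C['img'])
E
```

```text
shift [-0.0004 -0.0004  0.0448] yaw now -4.56 turn 0.04 q7 -0.69 tilt 0.28
```

View pics/w23.png

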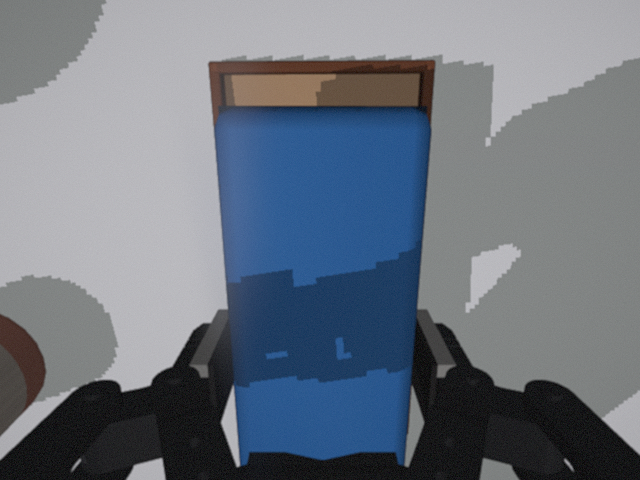

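The case (column 323) is centred over the valet (column 322).

Call:
play_rows([
  [0, 0, 0.02, 0],
  [0, 0, 0.015, 0],
  [0, 0, 0.006, 0],
  [0, 0, 0, 0],
  [0, 0, 0, 0],
])

```text
t: 35.35
eef_pos: [0.4408, -0.3891, 0.1922]
tool_rot: [0.0, 0.999, -0.04, -0.002]
contact_force: [0.0, -0.0, -0.8]
gripper_width: 0.717
```

Call:
play_rows([
  [0, 0, 0.001, 0],
  [0, 0, 0.001, 0],
  [0, 0, 0, 0],
  [0, 0, 0, 0],
])

```text
t: 35.75
eef_pos: [0.4407, -0.3888, 0.1896]
tool_rot: [0.0, 0.999, -0.039, -0.002]
contact_force: [0.3, -0.9, -1.4]
gripper_width: 0.715
```

Call:
play_rows([
  [0, 0, 0.001, 0],
  [0, 0, 0.001, 0],
  [0, 0, 0, 0],
  [0, 0, 0, 0],
])

```text
t: 36.15
eef_pos: [0.4407, -0.3888, 0.1875]
tool_rot: [0.0, 0.999, -0.04, -0.002]
contact_force: [-0.3, 1.5, 1.2]
gripper_width: 0.723
```

Call:
play_rows([
  [0, 0, 0.0005, 0],
  [0, 0, 0, 0],
  [0, 0, 0, 0],
])

```text
t: 36.45
eef_pos: [0.4406, -0.3888, 0.1875]
tool_rot: [0.0, 0.999, -0.04, -0.002]
contact_force: [-2.2, 2.1, 6.1]
gripper_width: 0.716
```

Contact. I release and withdraw.

Call:
play_rows([
  [0, 0, 0, 0],
  [0, 0, 0, 0],
  [0, 0, 0, 0],
  [0, 0, 0, 0],
], claw=0.076)

```text
t: 36.85
eef_pos: [0.4407, -0.3887, 0.1869]
tool_rot: [0.0, 0.999, -0.039, -0.002]
contact_force: [1.5, -0.1, -0.2]
gripper_width: 0.888
```

Call:
play_rows([
  [0, 0, -0.02, 0],
  [0, 0, -0.04, 0],
  [0, 0, -0.04, 0],
  [0, 0, -0.04, 0],
  [0, 0, -0.04, 0],
  [0, 0, -0.04, 0],
  [0, 0, 0, 0],
  [0, 0, 0, 0],
])

```text
t: 37.65
eef_pos: [0.4415, -0.3888, 0.4077]
tool_rot: [0.0, 0.999, -0.039, -0.001]
contact_force: [0.4, -0.6, -0.2]
gripper_width: 0.891
```

```bash
python3 - <<'E'
from b import *
C=cam('wrist');cv2.imwrite('pics/w24.png',C['img'])
print('valet',rect(C,((0,60,20),(30,255,255)),.012,(.3,.58,-.52,-.25),.006))
print('case',rect(C,((100,90,30),(130,255,255)),.04,(.3,.58,-.52,-.25),.006))
C=cam('scene');cv2.imwrite('pics/sc24.png',C['img'])
E
```

```text
valet (2198, (0.4402, -0.3909), (194.0, 94.3), -4.2)
case (13431, (0.4402, -0.3904), (158.1, 59.7), -4.5)
```

View pics/w24.png

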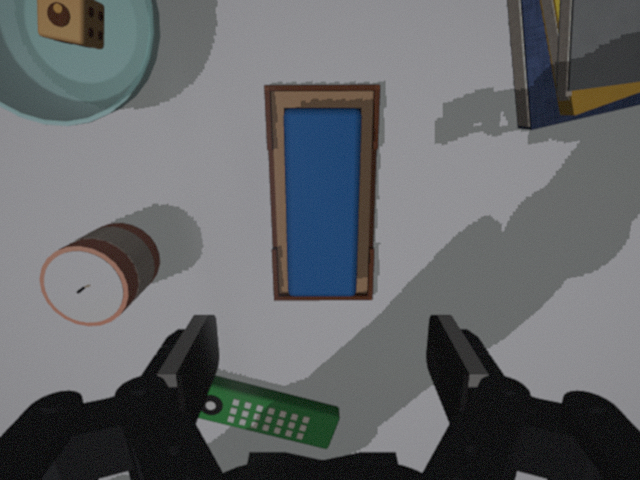

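View pics/sc24.png

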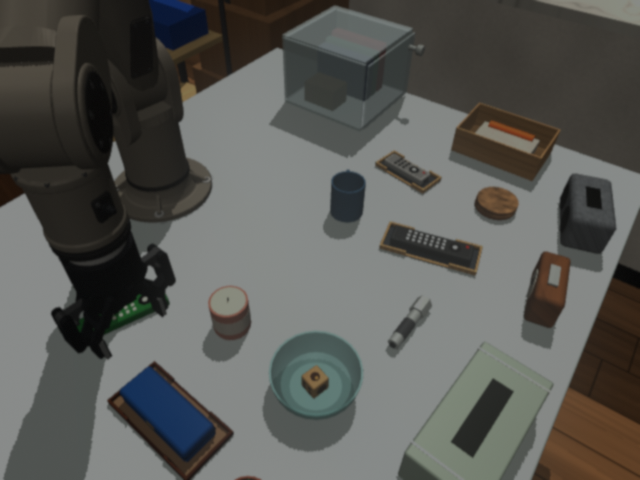

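Everything is in place: case in valet (321,200 in the wrist view), cube in bowl (315,378 in scene), both remotes in their trays. The candle (230,310), flashlight (410,322) and green remote have not moved, and the arm is clear.

```bash
python3 -c "
from h import *
print(bot.hand_in())"
```

```text
the job is handed in; nothing more can be done
None
```

I took the pile apart from the top down, putting each thing away before lifting the next, and handed the job in at about 38 s. The hand-in gives no verdict.

- **Cube:** it rests near the middle of the glass bowl's floor.
- **Remotes and case:** each lies flat and right way up inside its tray. My last wrist measurements put them within about 4 mm of the tray centres and within 0.5° of the tray directions.
- **Setting down:** each thing was lowered to contact before release. The highest contact force I read was about 21 N, while setting down the short remote; the others were about 5–6 N.
- **Left alone:** the flashlight, candle, mug and green remote look unmoved in the last pictures. I judged that by eye, not by measuring.
- **Disagreements:** the fixed cameras differed from the wrist camera by up to about 7 mm, so I followed the wrist camera, backed by the contact readings. One move, carrying the short remote, stopped about 30 mm short, and I corrected it before lowering. No check failed.

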